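Clear the bench after an extraction run

ROBOT

A 6-joint arm with a two-finger parallel gripper is mounted at the origin on the work surface. World frame = base frame: x ahead of the robot, y to its left, z up, the work surface at z = 0. Lengths are in m, angles in rad, forces in N, time in s.
With the tool pointing down it reaches from about 0.375 to 0.75 m from the base axis. Payload 9 kg.
Tool frame: the origin (TCP) lies at the very end of the fingers, on their centre line; the grasp point (between the pads) lies behind it (bot.pinch_z is the z of the grasp point in the tool frame, in m); z points along the fingers, y is the direction in which the jaws open and shut (so a half turn about z gives the same grasp; the last joint's range is limited). The gripper opens to 85 mm and grips with 20 to 120 N. Pads are 22 mm wide; open, the fingers measure 114 mm over their backs; the gripper's body (76 mm by 85 mm) begins 54 mm behind the grasp point. The pads swing forward as they close: fully open they stand 13 mm farther back than shut.
Start: joints at [-1.488, 0.104, 0.097, 1.564, 0, 1.353], TCP at [0.178, -0.573, 0.231] pointing down, gripper open.
Joint ranges: [-2.99, 2.99], [-0.84, 1.86], [-1.1, 1.16], [-1.84, 2.11], [-1.51, 1.56], [-3.14, 3.14]. Speed limits (rad/s): [2.22, 2.22, 2.57, 3.14, 3.14, 3.14].

INTERFACE

Orientations are given as a unit quaternion [w, x, y, z].
In Python, from rig import bot gives the robot as it stands.
- The arm moves only by the shell command python3 -m creep 'ROWS' [FORCE]. ROWS is JSON, a list of rows, each a list of 5 numbers: the shift along the tool's x, y, z in cm, then the turn about the tool's z in degrees, then the gripper's target within -1 to 1 (shut at 1, half-way at 0, fully open at -1). A call has 1 to 12 rows; each row is the pose to reach, as a shift and turn from the pose measured when the call began, along the tool's axes at that moment; what a row does not reach only later rows make up. A row lasts 1/12 s, in which the tool goes at most 41.7 mm and 7.16 degrees, less where a joint would pass 70% of its speed; a pose out of reach is approached as far as the arm can. A call with a gripper value outside its range is refused whole. The fingers move at their own pace and stop on an object; FORCE is the grip in N (left out, the last holds). Time passes only in rows, so rows that repeat a pose let the fingers close. It gives the time, the measured TCP pose, the force and the opening at its end, in the units of the state.
- bot.read_state(): the state, without advancing time (a new reading comes with each control period).
- bot.snapshot(name): name is "scene" or "side" or "wrist"; returns the picture (480x640x3 uint8, red, green, blue); there is no depth.
- bot.camera_info(name): a dict with "intrinsics" (3x3 intrinsics, pixels), "k1" (the pictures are not rectified: a ray, as slopes to the right and down, at radius r is drawn at 1 + k1 r^2 times it, then the intrinsics apply), "world_from_camera" (4x4, takes a point from camera to world coordinates). Camera axes: x right, y up, looking along -z (the intrinsics and any distortion apply to the point x, -y, -z); pixel columns grow to the right and rows downward; lengths in m; the calibration is good to about 2 mm. A picture is of the moment at which its call begins: read the wrist's pose just before it. camera_info takes no time and is no camera call; for the wrist camera it gives the pose at the moment of the call.
- bot.hand_in(): hands the job in, once; it reports no verdict.
Trained networks look in the newest picture that a camera, given by its name, has taken for a name from the list of things; names that differ only in an ending like _2 or _b are one class to them, and where a whole thing is asked for, a point or a joint stands for the part that bears it (a point fixed in the world has none). Each returns a list of dicts, best first, with "score" (0 to 1); they miss things now and then, are a little off and sometimes report something else, mostly with a low value. They report only what shows in the picture. A call takes as long as a camera call. They do not tell look-alikes from the thing itself.
- bot.trace(camera, thing): "region" (480x640 bool, what is visible of it) and "box" ([left, top, right, bottom] in pixels, round what is visible of it).
The state is a dict: "t": time; "joint_pos": joint angles; "joint_velocities": joint speeds; "joint_torque": joint torques, N m; "tcp_pos": TCP position; "tool_rot": TCP orientation; "wrist_force": force on the tool from outside, world axes, zero at the start; "moment": the same for the moment, N m; "gripper_width": finger opening in m.
Only numpy, scipy, OpenCV 4.12 (cv2) and the standard library are available. Lean on these libraries where they do the work, as an engineer would, in place of code of your own. Each camera call takes 0.05 s, during which the arm holds its last target. There are 200 camera calls.

TASK

The extraction run is finished: sort what it left on the bench. Stand the capped vial upright on the floor of the empty bay of the vial rack and the sample bottle upright on the floor of the empty bay of the bottle carrier, put both spent cartridges in the deep waste tub, and lay the stopcock valve in the shallow steel wash pan. Do not tip the vial or the bottle over at any time, and leave the glass beaker where it stands.

Things in the scene. Friction and masses are not known exactly. Their poses are not given: they have to be found in the camera images.
- vial_center (a point): capped 40 ml amber glass vial with a white screw cap and a paper label, standing upright on the bench: 28 mm diameter, 95 mm tall (cap 25 mm diameter, top 18 mm). This point is its centre, half-way up (47.5 mm above its foot); z axis up. 50 to 90 g.
- bottle_center (a point): white plastic wide-mouth sample bottle with a ribbed white screw cap, standing upright on the bench: 42 mm diameter up to 55 mm, shoulder, cap 37 mm diameter (top 20 mm), 85 mm tall. This point is its centre, half-way up (42.5 mm above its foot); z axis up. 55 to 100 g.
- cartridge_a_center (a point): spent extraction cartridge: a frosted plastic syringe-like barrel lying on its side on the bench, 18 mm diameter; one of two alike. This point is its centre, half-way up (9 mm above the bench). Its x axis runs along the barrel: the flange end (two flat side wings, 32 mm over the wings, 18 mm high) is at x = -50 mm, the barrel runs to +36 mm, the thin 9 and then 5 mm outlet tip ends at +50 mm. 12 to 20 g.
- cartridge_b_center (a point): spent extraction cartridge: a frosted plastic syringe-like barrel lying on its side on the bench, 18 mm diameter; the other of the two. This point is its centre, half-way up (9 mm above the bench). Its x axis runs along the barrel: the flange end (two flat side wings, 32 mm over the wings, 18 mm high) is at x = -50 mm, the barrel runs to +36 mm, the thin 9 and then 5 mm outlet tip ends at +50 mm. 12 to 20 g.
- stopcock_center (a point): white plastic stopcock valve lying flat on the bench, 30 mm high: an upright round barrel of 22 mm diameter and 24 mm height, a horizontal tube through it along its x axis from -34 to +40 mm (15 mm diameter at most, axis 11 mm above the bench), and on top a grey lever 40 mm long, 9 mm wide, along x. This point is on the barrel's axis, half-way up (15 mm above the bench). Grip it across the barrel, along its y axis. 15 to 27 g.
- vial_bay (a point): the empty bay of the vial rack: a fixed off-white plastic row of three square bays along its y axis, 52 x 148 mm outside, 34 mm high, walls 4 mm; two vials of the same kind (tops 99 mm above the bench) already stand in the other bays. This point is the centre of the empty bay's floor, 4 mm above the bench; bay 44 x 44 mm inside, 30 mm deep. The other bays are 48 and 96 mm away towards -y; no vial stands on its other sides.
- bottle_bay (a point): the empty bay of the bottle carrier: a fixed aluminium row of two square bays along its y axis, 68 x 132 mm outside, 34 mm high, walls 4 mm; a bottle of the same kind (top 89 mm above the bench) already stands in the other bay, 64 mm away towards +y. This point is the centre of the empty bay's floor, 4 mm above the bench; bay 60 x 60 mm inside, 30 mm deep.
- waste_in (a point): the waste tub: a fixed grey plastic open box, 120 x 156 mm outside (x, y), rim 64 mm above the bench, walls 4 mm, with two spent cartridges already on its floor along its two long sides. This point is the centre of its floor, 4 mm above the bench; inside 112 x 148 mm (x, y), 60 mm deep. Cartridges may be let fall into it from rim height and may lie anyhow inside.
- wash_in (a point): the wash pan: a fixed shallow stainless pan, 120 x 150 mm outside (x, y), 26 mm high, walls 3 mm, with another stopcock already lying across its -y end. This point is in the middle of the free part of its floor, 3 mm above the bench and 25 mm towards +y from the pan's centre; the free floor reaches 57 mm to either side along x, 47 mm towards +y and 40 mm towards -y.
- beaker_center (a point): empty clear glass beaker standing upright on the bench, 50 mm diameter, 70 mm tall, beside the work, not part of the job. This point is its centre, half-way up.
Things that resemble listed ones, but are neither listed nor needed, are in the scene too. What is shaped like the part that bears cartridge_b_center but blue or green is not meant.

How it is judged:
At the end, for the whole second after the job is handed in: Vial and bottle upright (0.15 rad) on the floors of their empty bays (centres within 13.5 and 14.5 mm of the bay centre), both cartridges' centres in the waste tub, at least 4 mm below its rim, the stopcock's centre in the wash pan, under 35 mm above its floor; all released and at rest (0.02 m/s) (horizontal distance between vial_center and vial_bay below 0.0135 m and angle between each of vial_center, bottle_center's own z axis and vertical below 0.15 rad and z of vial_center in the frame of vial_bay between 0.0395 and 0.0535 m and horizontal distance between bottle_center and bottle_bay below 0.0145 m and z of bottle_center in the frame of bottle_bay between 0.0345 and 0.0485 m and x of cartridge_a_center in the frame of waste_in between -0.056 and 0.056 m and y of cartridge_a_center in the frame of waste_in between -0.074 and 0.074 m and z of cartridge_a_center in the frame of waste_in between 0 and 0.056 m and x of cartridge_b_center in the frame of waste_in between -0.056 and 0.056 m and y of cartridge_b_center in the frame of waste_in between -0.074 and 0.074 m and z of cartridge_b_center in the frame of waste_in between 0 and 0.056 m and x of stopcock_center in the frame of wash_in between -0.055 and 0.055 m and y of stopcock_center in the frame of wash_in between -0.095 and 0.045 m and z of stopcock_center in the frame of wash_in between 0 and 0.035 m and linear speed of each of vial, bottle, cartridge_a, cartridge_b, stopcock below 0.02 m/s); the robot touches nothing.
It fails at once if the vial was tipped over (more than 0.7 rad) (angle between vial_center's own z axis and vertical above 0.7 rad).
It fails at once if the bottle was tipped over (more than 0.7 rad) (angle between bottle_center's own z axis and vertical above 0.7 rad).
It fails at once if the beaker was moved more than 30 mm (distance of beaker_center from where it was at the start of the episode above 0.03 m).
It also fails if it takes over 131 s, if anything falls off the work surface, if the arm or the gripper's body presses on something with over 40 N, if the wrist force passes 120 N, or if a joint passes its speed limit or range.

## Working session

There is one attempt and no reset: what is moved stays moved. The work goes in short steps, Python scripts to look and compute and a shell command to move; the robot and the scene stay as the last step left them, time stands still between calls to the robot, and variables do not carry over. Pictures are saved under pics/ and viewed, about 12 in all and at most 16, crops included, and the job is handed in when it is done.

```bash
ls; mkdir -p pics; python3 - <<'E'
from rig import bot
import cv2,numpy as np
print(bot.read_state(), bot.pinch_z)
for n in("scene","side"):
    im=bot.snapshot(n); cv2.imwrite(f"pics/{n}0.png",im[:,:,::-1])
    print(n,bot.camera_info(n))
E
```

```text
pics
{'t': 0.0, 'joint_pos': array([-1.48770681e+00,  1.04656022e-01,  9.64531291e-02,  1.56389280e+00,
        2.84272939e-05,  1.35309500e+00]), 'joint_velocities': array([ 0.00045248, -0.0005571 , -0.0034046 , -0.00111277, -0.00093459,
        0.00086725]), 'joint_torque': array([-9.31024806e-04, -5.56928945e+01,  5.03653836e+01,  1.65905210e-02,
       -3.54677477e-04, -4.32191030e-05]), 'tcp_pos': array([ 0.17775401, -0.57271822,  0.23053878]), 'tool_rot': array([-6.47254660e-04,  9.88711702e-01,  1.49829062e-01,  5.78758649e-05]), 'wrist_force': array([-0.18954801,  0.22258425,  0.01947205]), 'moment': array([-0.00273224, -0.01626772, -0.01731727]), 'gripper_width': 0.08577259345970549} -0.0187
scene {'intrinsics': array([[572.38020285,   0.        , 321.01763137],
       [  0.        , 572.38020285, 230.57732223],
       [  0.        ,   0.        ,   1.        ]]), 'k1': -0.013619049192422886, 'world_from_camera': array([[-0.22138381, -0.64160103,  0.73439589,  1.43944385],
       [ 0.97511143, -0.13628323,  0.17488446,  0.18967146],
       [-0.0121202 ,  0.75483442,  0.6558034 ,  0.9779155 ],
       [ 0.        ,  0.        ,  0.        ,  1.        ]])}
side {'intrinsics': array([[516.74251398,   0.        , 318.32358959],
       [  0.        , 516.74251398, 243.00425371],
       [  0.        ,   0.        ,   1.        ]]), 'k1': 0.025751915857204113, 'world_from_camera': array([[ 0.78345278,  0.30062822, -0.54389743, -0.34209278],
       [-0.62144997,  0.38081804, -0.68467332, -1.02468459],
       [ 0.00129383,  0.87441426,  0.48517835,  0.74710964],
       [ 0.        ,  0.        ,  0.        ,  1.        ]])}
```

View pics/scene0.png

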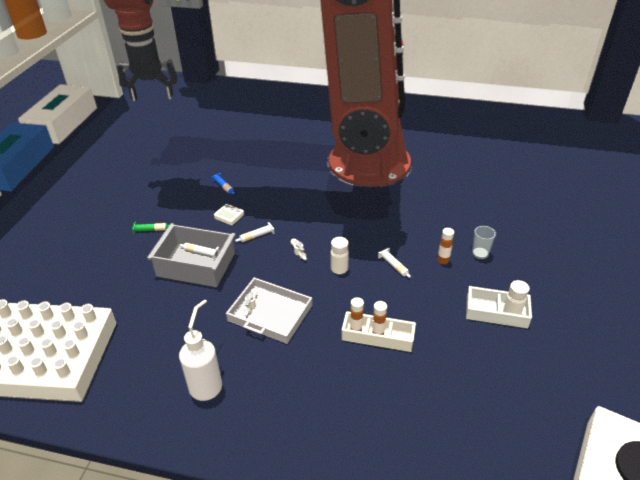

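View pics/side0.png

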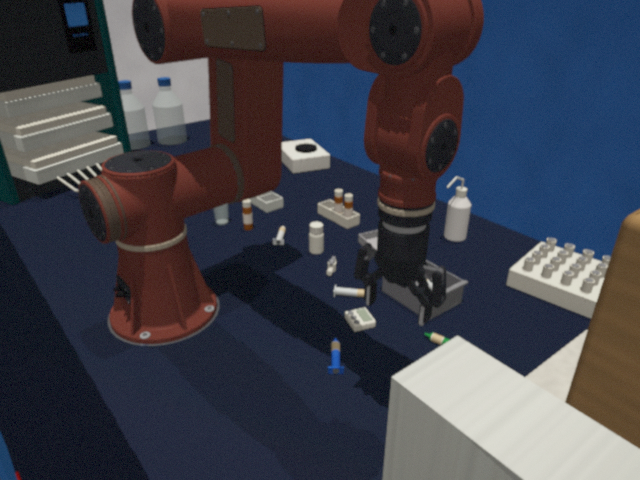

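The scene shows white cartridges at (256,233) and (395,263), and blue and green look-alikes at (224,183) and (150,227). The stopcock is at (299,249), bottle (340,255), vial (446,247) and beaker (483,243). The tub is at (194,256), pan (270,309), vial rack (379,331) with its right bay empty, and carrier (499,306) with its left bay empty. The two white cartridges outside the tub are the ones meant. A crop will confirm this.

```bash
cat > h.py <<'E'
from rig import bot
import cv2,numpy as np
def ray(ci,uv):
    K=ci["intrinsics"];k=ci["k1"]
    d=np.array([(uv[0]-K[0,2])/K[0,0],(uv[1]-K[1,2])/K[1,1]]);s=d.copy()
    for _ in range(10): s=d/(1+k*(s@s))
    T=ci["world_from_camera"]; return T[:3,3],T[:3,:3]@np.array([s[0],-s[1],-1])
def on_z(ci,uv,z):
    o,d=ray(ci,uv); return (o+d*(z-o[2])/d[2])[:2]
def proj(ci,P):
    T=ci["world_from_camera"];p=(np.atleast_2d(P)-T[:3,3])@T[:3,:3]
    s=np.c_[p[:,0],-p[:,1]]/-p[:,2:];s=s*(1+ci["k1"]*(s**2).sum(1,keepdims=True))
    K=ci["intrinsics"];return s*[K[0,0],K[1,1]]+K[:2,2]
H=dict(vial=.0475,bottle=.0425,cartridge_a=.009,stopcock=.013,beaker=.035)
def look(cam,things,ci=None):
    ci=ci or bot.camera_info(cam)
    for t in things:
        for r in bot.trace(cam,t+"_center"):
            g=r["region"]; ys,xs=np.nonzero(g)
            if len(xs)<10: continue
            c=(xs.mean(),ys.mean()); b=r["box"]
            W=np.array([on_z(ci,p,H[t]) for p in zip(xs,ys)])
            C=W-W.mean(0); w,v=np.linalg.eigh(C.T@C)
            mid=on_z(ci,((b[0]+b[2])/2,(b[1]+b[3])/2),H[t])
            print(cam,t,round(r["score"],2),"px",np.round(c),"box",np.round(b),"xy",np.round(on_z(ci,c,H[t]),4),"boxmid",np.round(mid,4),"ang",round(np.degrees(np.arctan2(v[1,1],v[0,1]))))
E
python3 - <<'E'
from h import *
im=bot.snapshot("scene");look("scene",H)
cv2.imwrite("pics/c1.png",cv2.resize(im[165:365,140:540,::-1],None,fx=2,fy=2,interpolation=cv2.INTER_CUBIC))
bot.snapshot("side");look("side",["vial","bottle","cartridge_a","stopcock"])
E
```

```text
scene vial 0.57 px [445. 246.] box [438. 230. 454. 262.] xy [0.3901 0.2441] boxmid [0.3913 0.2471] ang 177
scene bottle 0.7 px [339. 255.] box [329. 237. 350. 271.] xy [0.4694 0.0028] boxmid [0.4666 0.0019] ang -169
scene bottle 0.57 px [482. 241.] box [476. 224. 492. 260.] xy [0.3496 0.3325] boxmid [0.3522 0.3365] ang 174
scene cartridge_a 0.55 px [394. 263.] box [378. 247. 412. 276.] xy [0.4328 0.1303] boxmid [0.4295 0.1332] ang -136
scene cartridge_a 0.31 px [270. 310.] box [229. 277. 315. 344.] xy [ 0.641  -0.1207] boxmid [ 0.6418 -0.1155] ang 74
scene stopcock 0.54 px [299. 249.] box [290. 240. 305. 258.] xy [ 0.4365 -0.1062] boxmid [ 0.44   -0.1081] ang -147
scene beaker 0.9 px [482. 241.] box [470. 223. 492. 258.] xy [0.3397 0.3318] boxmid [0.3375 0.3311] ang 174
side vial 0.6 px [247. 214.] box [244. 199. 253. 231.] xy [0.3836 0.2429] boxmid [0.3848 0.2369] ang 60
side bottle 0.95 px [316. 238.] box [313. 225. 326. 255.] xy [ 0.4593 -0.0045] boxmid [ 0.4621 -0.0177] ang 52
side cartridge_a 0.67 px [280. 237.] box [275. 232. 287. 244.] xy [0.4169 0.1177] boxmid [0.4161 0.1089] ang 46
side stopcock 0.5 px [348. 292.] box [335. 285. 360. 297.] xy [ 0.383 -0.233] boxmid [ 0.3857 -0.2277] ang 130
```

View pics/c1.png

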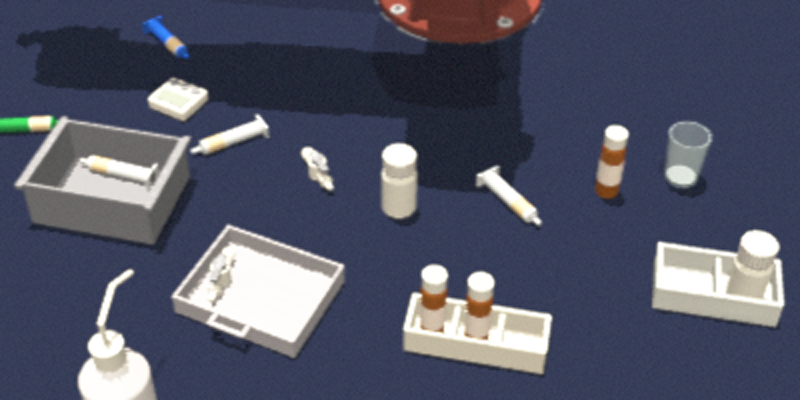

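```bash
python3 - <<'E'
from h import *
from scipy.optimize import least_squares
ci=bot.camera_info("scene"); f=lambda p:np.array(p)/2.+[140,165]
B=dict(tub=(.12,.156,.064,[(64,122),(190,138),(152,212),(24,186)]),pan=(.12,.15,.026,[(230,229),(343,267),(292,341),(176,294)]),
 vrack=(.052,.148,.034,[(412,297),(551,314),(546,349),(405,333)]),carr=(.068,.132,.034,[(660,244),(782,263),(780,302),(655,286)]))
off=dict(tub=0,pan=.025,vrack=.048,carr=-.032)
for n,(a,b,z,c) in B.items():
    c=f(c); w=np.array([on_z(ci,p,z) for p in c]); m=w.mean(0)
    L=np.array([(-a/2,-b/2),(-a/2,b/2),(a/2,b/2),(a/2,-b/2)])
    R=lambda t:np.array([[np.cos(t),-np.sin(t)],[np.sin(t),np.cos(t)]])
    P=lambda q:np.c_[L@R(q[2]).T+q[:2],np.full(4,z)]
    r=least_squares(lambda q:(proj(ci,P(q))-c).ravel(),[*m,0]); q=r.x
    print(n,np.round(q[:2],4),"yaw",np.degrees(q[2]).round(1),"target",np.round(q[:2]+R(q[2])@[0,off[n]],4),"rms px",np.sqrt((r.fun**2).mean()).round(2))
for n,p,z in [("vtop",(617,130),.095),("vfoot",(609,193),0),("btop",(400,153),.085),("bfoot",(399,208),0),("Afl",(486,180),.009),("Atip",(539,222),.006),("Bfl",(263,129),.009),("Btip",(194,151),.006),("stop",(316,166),.015),("bkfoot",(681,178),0)]:
    print(n,np.round(on_z(ci,f(p),z),4))
s=bot.camera_info("side")
for n,p,z in [("vtop",(247,200),.095),("btop",(316,224),.085),("bfoot",(316,250),0),("Bfl",(334,291),.009),("Btip",(363,293),.006)]: print("side",n,np.round(on_z(s,p,z),4))
w=bot.camera_info("wrist");T=w["world_from_camera"];st=bot.read_state()
from scipy.spatial.transform import Rotation as Q
R0=Q.from_quat(np.roll(st["tool_rot"],-1)).as_matrix();print("tool R\n",R0.round(3),"cam in tool",R0.T@(T[:3,3]-st["tcp_pos"]),"axes\n",(R0.T@T[:3,:3]).round(2),w["intrinsics"][0])
E
```

```text
tub [ 0.5356 -0.3361] yaw -0.1 target [ 0.5356 -0.3361] rms px 1.16
pan [ 0.6426 -0.1187] yaw -13.5 target [ 0.6484 -0.0944] rms px 1.17
vrack [0.6571 0.1255] yaw 3.1 target [0.6545 0.1734] rms px 0.63
carr [0.5325 0.373 ] yaw -0.8 target [0.532 0.341] rms px 1.2
vtop [0.3865 0.2465]
vfoot [0.394  0.2498]
btop [0.4681 0.0033]
bfoot [0.4731 0.0039]
Afl [0.412  0.1005]
Atip [0.4674 0.1717]
Bfl [ 0.3769 -0.1952]
Btip [ 0.4331 -0.2703]
stop [ 0.4372 -0.1084]
bkfoot [0.3485 0.3352]
side vtop [0.3862 0.2429]
side btop [0.4638 0.0005]
side bfoot [0.4641 0.0009]
side Bfl [ 0.3614 -0.203 ]
side Btip [ 0.4158 -0.2517]
tool R
 [[ 0.955  0.296 -0.   ]
 [ 0.296 -0.955 -0.   ]
 [-0.     0.    -1.   ]] cam in tool [ 0.07876263 -0.00167887 -0.14207778] axes
 [[ 0.    0.95  0.31]
 [ 1.   -0.   -0.  ]
 [-0.    0.31 -0.95]] [421.67455119   0.         316.34447193]
```

```bash
cat > go.py <<'E'
import sys
from h import *
from scipy.spatial.transform import Rotation as Q
def go(x,y,z,a):
    s=bot.read_state();R=Q.from_quat(np.roll(s["tool_rot"],-1)).as_matrix()
    d=R.T@(np.array([x,y,z])-s["tcp_pos"])*100; a0=np.degrees(np.arctan2(R[1,0],R[0,0]))
    t=(a0-a+180)%360-180; q6=np.degrees(s["joint_pos"][5])
    print("shift cm",d.round(2),"turn",round(t,1),"a now",round(a0,1),"t",round(s["t"],1),"w",round(s["gripper_width"],4),"tcp",s["tcp_pos"].round(4),"q6 end~",round(np.degrees(np.arctan2(y,x))-a+180))
if __name__=="__main__":
    v=list(map(float,sys.argv[1:]))
    for i in range(0,len(v),4): go(*v[i:i+4])
E
python3 go.py .397 -.231 .15 128
```

```text
shift cm [ 31.08 -26.18   8.13] turn -110.8 a now 17.2 t 0.7 w 0.0855 tcp [ 0.1778 -0.5731  0.2314] q6 end~ 22
```

```bash
python3 -m creep '[[31,-26,8,-111,-1],[31,-26,8,-111,-1],[31,-26,8,-111,-1],[31,-26,8,-111,-1],[31,-26,8,-111,-1],[31,-26,8,-111,-1],[31,-26,8,-111,-1],[31,-26,8,-111,-1],[31,-26,8,-111,-1],[31,-26,8,-111,-1],[31,-26,8,-111,-1],[31,-26,8,-111,-1]]' 40; python3 go.py .397 -.231 .15 128
```

```text
t: 1.65
tcp_pos: [0.3977, -0.2307, 0.151]
tool_rot: [-0.0, 0.617, 0.787, 0.0]
wrist_force: [-0.3, -0.8, -1.1]
gripper_width: 0.085
shift cm [-0.01 -0.07  0.1 ] turn -24.2 a now 103.8 t 1.6 w 0.085 tcp [ 0.3977 -0.2307  0.151 ] q6 end~ 22
```

```bash
python3 -m creep '[[0,0,0,-24,-1],[0,0,0,-24,-1],[0,0,0,-24,-1],[0,0,0,-24,-1],[0,0,0,-24,-1]]' >/dev/null; python3 - <<'E'
from h import *
ci=bot.camera_info("wrist");im=bot.snapshot("wrist");look("wrist",["cartridge_a"],ci)
cv2.imwrite("pics/w1.png",im[:,:,::-1])
E
```

```text
wrist cartridge_a 0.35 px [312. 213.] box [281. 153. 333. 294.] xy [ 0.3927 -0.2291] boxmid [ 0.3949 -0.2371] ang 132
```

View pics/w1.png

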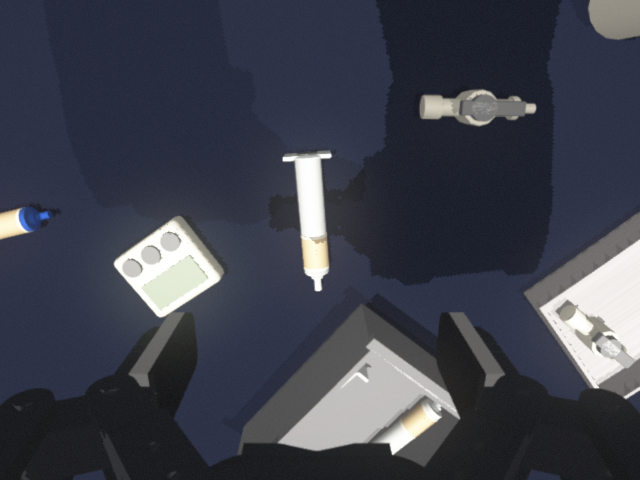

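The wrist view shows white cartridge B from flange (307,157) to tip (318,290). The stopcock barrel is at (484,107), with tube ends (421,106) and (536,108).

```bash
python3 - <<'E'
from h import *
ci=bot.camera_info("wrist")
for n,p,z in [("fl",(307,155),.009),("tip",(318,291),.009),("mid",(313,216),.009),("sc_bar",(482,107),.024),("sc1",(421,106),.011),("sc2",(536,108),.011)]:print(n,on_z(ci,p,z).round(4))
E
python3 go.py .393 -.228 .003 129
```

```text
fl [ 0.3658 -0.1991]
tip [ 0.4328 -0.2737]
mid [ 0.3948 -0.2303]
sc_bar [ 0.4325 -0.1073]
sc1 [ 0.4047 -0.1287]
sc2 [ 0.4652 -0.0823]
shift cm [ 0.5  -0.21 14.8 ] turn -1.4 a now 127.6 t 2.2 w 0.0852 tcp [ 0.3977 -0.2307  0.151 ] q6 end~ 21
```

```bash
python3 -m creep '[[0,-0.25,6,-4,-0.2],[0,-0.25,10,-4,-0.2],[0,-0.25,13,-4,-0.2],[0,-0.25,14.7,-4,-0.2],[0,-0.25,14.7,-4,0],[0,-0.25,14.7,-4,1],[0,-0.25,14.7,-4,1],[0,-0.25,14.7,-4,1],[0,-0.25,14.7,-4,1],[0,-0.25,14.7,-4,1],[0,-0.25,14.7,-4,1],[0,-0.25,14.7,-4,1]]' 40;python3 -m creep '[[0,0,-4,0,1],[0,0,-8,0,1],[0,0,-12,0,1],[0,0,-14,0,1],[0,0,-14,0,1]]';  python3 go.py .535 -.336 .15 90 .535 -.336 .1 90
```

```text
t: 3.17
tcp_pos: [0.3964, -0.233, 0.0053]
tool_rot: [0.001, 0.41, 0.912, -0.0]
wrist_force: [0.8, 0.8, 6.8]
gripper_width: 0.0159
t: 3.58
tcp_pos: [0.3982, -0.2348, 0.1512]
tool_rot: [0.005, 0.41, 0.912, -0.002]
wrist_force: [0.4, 0.9, -0.4]
gripper_width: 0.0162
shift cm [-16.65   3.5    0.29] turn 41.6 a now 131.6 t 3.6 w 0.0162 tcp [ 0.3982 -0.2348  0.1512] q6 end~ 58
shift cm [-16.59   3.5    5.29] turn 41.6 a now 131.6 t 3.6 w 0.0162 tcp [ 0.3982 -0.2348  0.1512] q6 end~ 58
```

```bash
python3 -m creep '[[-4,0.9,0,7,1],[-8,1.8,0,14,1],[-12,2.7,0,21,1],[-16.6,3.5,0,28,1],[-16.6,3.5,2,35,1],[-16.6,3.5,4,41.6,1],[-16.6,3.5,6,41.6,1],[-16.6,3.5,8,41.6,1],[-16.6,3.5,8,41.6,1],[-16.6,3.5,8,41.6,1]]';  python3 -m creep '[[0,0,0,0,0.4],[0,0,0,0,0.3],[0,0,0,0,0.2],[0,0,0,0,0.2],[0,0,-3,0,0.2],[0,0,-7,0,0.2],[0,0,-7,0,0]]'; python3 go.py .4325 -.107 .14 127 .4325 -.107 .005 127
```

```text
t: 4.42
tcp_pos: [0.5343, -0.3354, 0.0716]
tool_rot: [0.004, 0.707, 0.707, -0.0]
wrist_force: [0.4, 0.4, 0.7]
gripper_width: 0.0162
t: 5.0
tcp_pos: [0.5365, -0.3374, 0.1503]
tool_rot: [0.009, 0.707, 0.707, -0.0]
wrist_force: [1.3, -1.1, 1.4]
gripper_width: 0.0424
shift cm [ 23.05 -10.4    0.61] turn -37.0 a now 90.0 t 5.0 w 0.0424 tcp [ 0.5365 -0.3374  0.1503] q6 end~ 39
shift cm [ 23.23 -10.57  14.1 ] turn -37.0 a now 90.0 t 5.0 w 0.0424 tcp [ 0.5365 -0.3374  0.1503] q6 end~ 39
```

```bash
python3 -m creep '[[4,-1.8,0,7,0],[8,-3.6,0,14,0],[12,-5.4,0,21,0],[16,-7.2,0,28,0],[20,-9,0,35,0],[23,-10.4,0,42,-0.1],[23,-10.4,0.6,49,-0.1],[23,-10.4,0.6,52.5,-0.1],[23,-10.4,0.6,52.5,-0.1]]'; python3 - <<'E'
from h import *
import go
ci=bot.camera_info("wrist");im=bot.snapshot("wrist");look("wrist",["stopcock","bottle"],ci)
cv2.imwrite("pics/w2.png",im[:,:,::-1]); go.go(.4325,-.107,.004,37.5)
E
```

```text
t: 5.75
tcp_pos: [0.4327, -0.1071, 0.1408]
tool_rot: [0.009, 0.947, 0.321, 0.005]
wrist_force: [0.3, -0.1, 0.5]
gripper_width: 0.047
wrist stopcock 0.56 px [315. 223.] box [303. 160. 335. 277.] xy [ 0.4327 -0.107 ] boxmid [ 0.4369 -0.1071] ang -142
wrist stopcock 0.27 px [593. 300.] box [508. 184. 640. 423.] xy [ 0.5102 -0.3072] boxmid [ 0.4997 -0.2973] ang 57
wrist bottle 0.84 px [181.  72.] box [124.  25. 237. 115.] xy [0.4634 0.0074] boxmid [0.4638 0.0084] ang 115
shift cm [-0.   -0.35 13.65] turn 0.2 a now 37.7 t 5.9 w 0.0468 tcp [ 0.4328 -0.1079  0.1406] q6 end~ 129
```

View pics/w2.png

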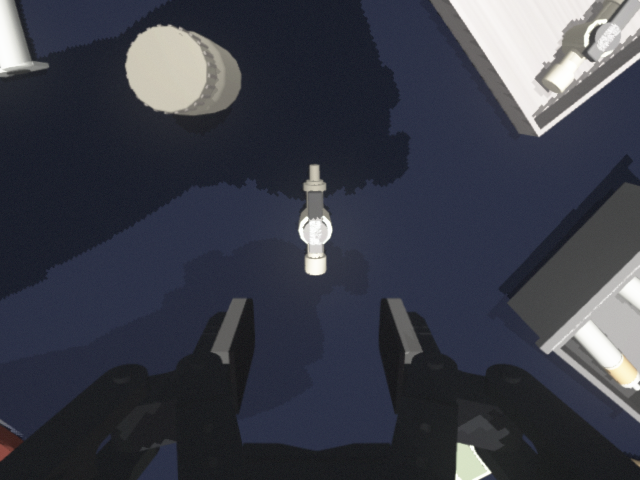

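Stopcock barrel at (316,231), well aligned. The other stopcock, in the pan at (605,35), and the tub's cartridges at (605,345) aren't targets. Grasping.

```bash
python3 -m creep '[[0,-0.1,5,0,-0.1],[0,-0.2,9,0,-0.1],[0,-0.3,12,0,-0.1],[0,-0.3,13.6,0,-0.1],[0,-0.3,13.6,0,0],[0,-0.3,13.6,0,1],[0,-0.3,13.6,0,1],[0,-0.3,13.6,0,1],[0,-0.3,13.6,0,1],[0,-0.3,13.6,0,1],[0,-0.3,13.6,0,1],[0,-0.3,13.6,0,1]]' 40;python3 -m creep '[[0,0,-4,0,1],[0,0,-8,0,1],[0,0,-12,0,1],[0,0,-12,0,1]]';  python3 go.py .648 -.094 .12 76.5 .648 -.094 .012 76.5
```

```text
t: 6.9
tcp_pos: [0.4341, -0.1082, 0.0062]
tool_rot: [0.01, 0.946, 0.323, 0.005]
wrist_force: [-0.1, -0.7, 7.5]
gripper_width: 0.0203
t: 7.23
tcp_pos: [0.4355, -0.1082, 0.1347]
tool_rot: [0.014, 0.946, 0.323, 0.009]
wrist_force: [1.5, 0.3, 1.4]
gripper_width: 0.0203
shift cm [17.68 11.81  1.98] turn -38.8 a now 37.7 t 7.2 w 0.0203 tcp [ 0.4355 -0.1082  0.1347] q6 end~ 95
shift cm [17.6  11.47 12.77] turn -38.8 a now 37.7 t 7.2 w 0.0203 tcp [ 0.4355 -0.1082  0.1347] q6 end~ 95
```

```bash
python3 -m creep '[[3.5,2.3,0,6,1],[7,4.6,0,12,1],[10.5,6.9,0,12,1],[14,9.2,0,12,1],[17.7,11.8,0,12,1],[17.7,11.8,3,12,1],[17.7,11.7,6,12,1],[17.7,11.6,9,12,1],[17.7,11.5,11,12,1],[17.7,11.5,12.4,12,1],[17.7,11.5,12.4,12,1],[17.7,11.5,12.4,12,1]]';  python3 -m creep '[[0,0,0,0,0.5],[0,0,0,0,0.3],[0,0,0,0,0.1],[0,0,0,0,0.1],[0,0,-4,0,0.1],[0,0,-8,0,0.1],[0,0,-12,0,-0.1],[0,0,-12,0,-0.1],[0,0,-12,0,-0.1]]'; python3 go.py .438 .135 .15 52 .438 .135 .15 232
```

```text
t: 8.23
tcp_pos: [0.6489, -0.0936, 0.0161]
tool_rot: [0.013, 0.975, 0.222, 0.01]
wrist_force: [-0.7, -0.1, -0.2]
gripper_width: 0.0202
t: 8.98
tcp_pos: [0.648, -0.0918, 0.1402]
tool_rot: [0.015, 0.975, 0.222, 0.013]
wrist_force: [-0.2, -0.9, -1.5]
gripper_width: 0.0471
shift cm [ -9.07 -29.49  -2.16] turn -26.3 a now 25.7 t 9.0 w 0.0471 tcp [ 0.648  -0.0918  0.1402] q6 end~ 145
shift cm [ -9.07 -29.49  -2.16] turn 153.7 a now 25.7 t 9.0 w 0.0471 tcp [ 0.648  -0.0918  0.1402] q6 end~ -35
```

```bash
python3 -m creep '[[-1.2,-3.9,-0.3,-7,-0.1],[-2.4,-7.8,-0.6,-14,-0.1],[-3.6,-11.7,-1,-21,-0.1],[-4.8,-15.6,-1.3,-26.3,-0.1],[-6,-19.5,-1.6,-26.3,-0.1],[-7.2,-23.4,-2,-26.3,-0.1],[-8.3,-27,-2.1,-26.3,-0.1],[-9,-29.5,-2.1,-26.3,-0.1],[-9,-29.5,-2.1,-26.3,-0.1],[-9,-29.5,-2.1,-26.3,-0.1]]'; python3 - <<'E'
from h import *
import go
ci=bot.camera_info("wrist");im=bot.snapshot("wrist");look("wrist",["cartridge_a","vial","bottle"],ci)
cv2.imwrite("pics/w3.png",im[:,:,::-1]); go.go(.438,.135,.004,52)
E
```

```text
t: 9.82
tcp_pos: [0.4376, 0.1363, 0.1487]
tool_rot: [0.017, 0.898, 0.439, 0.009]
wrist_force: [-0.7, 0.1, -0.1]
gripper_width: 0.0467
wrist cartridge_a 0.61 px [305. 230.] box [281. 150. 325. 296.] xy [0.4294 0.1322] boxmid [0.4317 0.1374] ang 46
wrist vial 0.93 px [110. 148.] box [ 53. 117. 168. 181.] xy [0.38   0.2494] boxmid [0.38   0.2487] ang 156
wrist bottle 0.6 px [460. 337.] box [422. 301. 500. 380.] xy [0.4714 0.0136] boxmid [0.4703 0.0107] ang 93
shift cm [-0.05 -0.66 14.49] turn -0.1 a now 51.9 t 10.0 w 0.0468 tcp [0.439  0.1347 0.149 ] q6 end~ 145
```

View pics/w3.png

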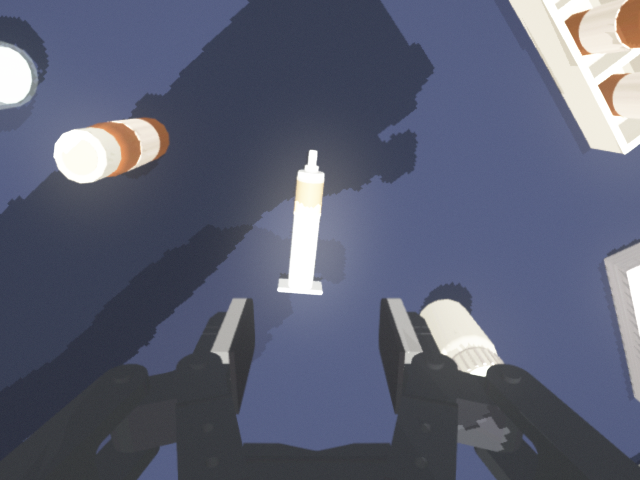

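Cartridge A runs from flange (300,288) to tip (313,152). The vial is at (110,148) and the bottle at (460,337), both clear of the jaws. Grasping with about 5° of correction.

```bash
python3 -m creep '[[-0.5,-0.8,5,5,-0.1],[-0.5,-1,9,5,-0.1],[-0.5,-1.1,12,5,-0.1],[-0.5,-1.2,14.5,5,-0.1],[-0.5,-1.2,14.5,5,0],[-0.5,-1.2,14.5,5,1],[-0.5,-1.2,14.5,5,1],[-0.5,-1.2,14.5,5,1],[-0.5,-1.2,14.5,5,1],[-0.5,-1.2,14.5,5,1],[-0.5,-1.2,14.5,5,1],[-0.5,-1.2,14.5,5,1]]' 40;python3 -m creep '[[0,0,-4,0,1],[0,0,-8,0,1],[0,0,-12,0,1],[0,0,-16,0,1],[0,0,-16,0,1],[0,0,-16,0,1],[0,0,-16,0,1]]';  python3 go.py .54 -.335 .15 90 .54 -.335 .075 90
```

```text
t: 11.02
tcp_pos: [0.431, 0.1348, 0.0038]
tool_rot: [0.017, 0.917, 0.398, 0.01]
wrist_force: [-0.4, 0.4, -0.1]
gripper_width: 0.0161
t: 11.6
tcp_pos: [0.426, 0.1385, 0.1634]
tool_rot: [0.017, 0.917, 0.398, 0.01]
wrist_force: [-0.3, 0.5, -0.0]
gripper_width: 0.0163
shift cm [-26.81  40.59   2.78] turn -43.1 a now 46.9 t 11.6 w 0.0163 tcp [0.426  0.1385 0.1634] q6 end~ 58
shift cm [-26.85  40.3   10.28] turn -43.1 a now 46.9 t 11.6 w 0.0163 tcp [0.426  0.1385 0.1634] q6 end~ 58
```

```bash
python3 -m creep '[[-2.2,3.4,0,-5,1],[-4.4,6.8,0,-10,1],[-6.6,10.1,0,-15,1],[-8.9,13.4,0,-20,1],[-11.1,16.8,0,-25,1],[-13.4,20.1,0,-30,1],[-15.6,23.5,0,-35,1],[-17.8,26.9,0,-40,1],[-20,30.2,0,-43,1],[-22.3,33.6,0.5,-43,1],[-24.6,37,1,-43,1],[-26.8,40.6,2,-43,1]]';  python3 -m creep '[[0,0,0,0,1],[0,0,0,0,1],[0,0,0,0,1]]'; python3 go.py .54 -.335 .072 90
```

```text
t: 12.6
tcp_pos: [0.5389, -0.3351, 0.1565]
tool_rot: [0.018, 0.708, 0.706, 0.003]
wrist_force: [-0.1, -0.2, 0.8]
gripper_width: 0.0164
t: 12.85
tcp_pos: [0.538, -0.3343, 0.1545]
tool_rot: [0.017, 0.708, 0.706, 0.003]
wrist_force: [-0.5, 0.6, 0.4]
gripper_width: 0.0161
shift cm [ 0.09 -0.03  8.25] turn -0.1 a now 89.9 t 12.8 w 0.0161 tcp [ 0.538  -0.3343  0.1545] q6 end~ 58
```

```bash
python3 -m creep '[[0,0,4,0,1],[0,0,8.2,0,1],[0,0,8.2,0,1],[0,0,8.2,0,0.5],[0,0,8.2,0,0.3],[0,0,8.2,0,0.2],[0,0,8.2,0,0.2],[0,0,4,0,0.2],[0,0,0,0,0],[0,0,-4,0,-0.5],[0,0,-4,0,-1],[0,0,-4,0,-1]]'; python3 go.py .466 .004 .2 90
```

```text
t: 13.85
tcp_pos: [0.5387, -0.3351, 0.1998]
tool_rot: [0.021, 0.708, 0.706, 0.003]
wrist_force: [-0.3, 0.9, 0.2]
gripper_width: 0.0768
shift cm [33.88 -7.32 -1.11] turn -0.2 a now 89.8 t 13.8 w 0.0768 tcp [ 0.5387 -0.3351  0.1998] q6 end~ 90
```

```bash
python3 -m creep '[[4,-0.9,-0.1,0,-1],[8,-1.7,-0.2,0,-1],[12,-2.6,-0.4,0,-1],[16,-3.5,-0.5,0,-1],[20,-4.3,-0.6,0,-1],[24,-5.2,-0.8,0,-1],[28,-6.1,-0.9,0,-1],[31.5,-6.8,-1,0,-1],[33.9,-7.3,-1,0,-1],[33.9,-7.3,-1,0,-1],[33.9,-7.3,-1,0,-1],[33.9,-7.3,-1,0,-1]]'; python3 - <<'E'
from h import *
import go
ci=bot.camera_info("wrist");im=bot.snapshot("wrist");look("wrist",["bottle"],ci)
sc=bot.snapshot("scene")
cv2.imwrite("pics/w4.png",np.hstack([cv2.resize(im,(400,300)),cv2.resize(sc[205:355,140:340],(400,300))])[:,:,::-1]); go.go(.466,.004,.032,90)
E
```

```text
t: 14.85
tcp_pos: [0.4663, 0.0039, 0.1988]
tool_rot: [0.021, 0.708, 0.706, 0.003]
wrist_force: [0.7, 0.1, 0.4]
gripper_width: 0.085
wrist bottle 0.63 px [309. 214.] box [280. 171. 338. 257.] xy [ 4.657e-01 -2.000e-04] boxmid [ 4.651e-01 -4.000e-04] ang 94
shift cm [ 0.49 -0.6  16.66] turn -0.2 a now 89.8 t 15.0 w 0.0853 tcp [0.4664 0.0032 0.1988] q6 end~ 90
```

View pics/w4.png

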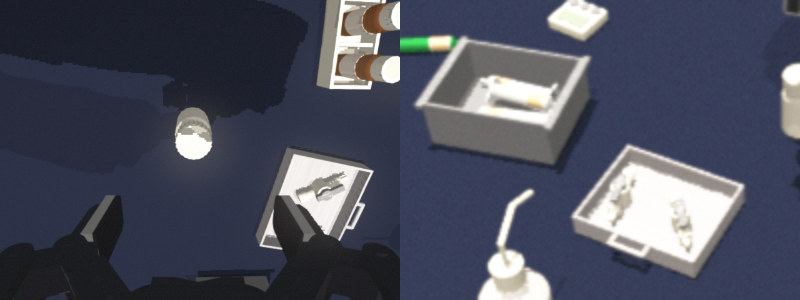

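The stopcock is in the pan (right inset, ~(683,225)) and both cartridges are in the tub (~(520,95)). The bottle is at (193,135) in the left inset, centred between the open jaws. Grasping the bottle.

```bash
python3 -m creep '[[0.1,-0.2,4,0,-1],[0.15,-0.3,8,0,-1],[0.2,-0.45,12,0,-1],[0.3,-0.55,14.5,0,-1],[0.3,-0.6,16,0,-1],[0.3,-0.6,16.6,0,-1],[0.3,-0.6,16.6,0,-1],[0.3,-0.6,16.6,0,0],[0.3,-0.6,16.6,0,1],[0.3,-0.6,16.6,0,1],[0.3,-0.6,16.6,0,1],[0.3,-0.6,16.6,0,1]]' 40; python3 -m creep '[[0,0,0,0,1],[0,0,0,0,1],[0,0,0,0,1]]'; python3 go.py .466 .002 .16 90
```

```text
t: 16.0
tcp_pos: [0.4668, 0.0018, 0.0343]
tool_rot: [0.022, 0.708, 0.706, 0.003]
wrist_force: [-2.9, 0.6, 6.7]
gripper_width: 0.0405
t: 16.25
tcp_pos: [0.4671, 0.0018, 0.0346]
tool_rot: [0.022, 0.708, 0.706, 0.003]
wrist_force: [-0.1, 0.4, -0.9]
gripper_width: 0.0407
shift cm [ -0.3    0.34 -12.53] turn -0.2 a now 89.8 t 16.2 w 0.0407 tcp [0.4671 0.0018 0.0346] q6 end~ 90
```

```bash
python3 -m creep '[[0,0,-2,0,1],[0,0.1,-5,0,1],[-0.1,0.2,-9,0,1],[-0.3,0.3,-12.5,0,1],[-0.3,0.3,-12.5,0,1],[-0.3,0.3,-12.5,0,1],[-0.3,0.3,-12.5,0,1]]'; python3 go.py .532 .341 .16 90
```

```text
t: 16.83
tcp_pos: [0.4654, 0.002, 0.159]
tool_rot: [0.021, 0.708, 0.706, 0.003]
wrist_force: [-0.6, -0.2, -1.2]
gripper_width: 0.0406
shift cm [33.91  6.55 -0.74] turn -0.2 a now 89.8 t 16.8 w 0.0406 tcp [0.4654 0.002  0.159 ] q6 end~ 123
```

```bash
python3 -m creep '[[3,0.6,0,0,1],[7,1.3,-0.1,0,1],[11,2.1,-0.2,0,1],[15,2.9,-0.3,0,1],[19,3.7,-0.4,0,1],[23,4.5,-0.5,0,1],[27,5.2,-0.6,0,1],[30,5.8,-0.7,0,1],[32.5,6.3,-0.7,0,1],[33.9,6.5,-0.7,0,1],[33.9,6.5,-0.7,0,1],[33.9,6.5,-0.7,0,1]]'; python3 - <<'E'
from h import *
import go
im=bot.snapshot("wrist"); sc=bot.snapshot("scene")
cv2.imwrite("pics/w5.png",np.hstack([cv2.resize(im,(400,300)),cv2.resize(sc[210:360,400:600],(400,300))])[:,:,::-1]); go.go(.532,.341,.04,90)
ci=bot.camera_info("wrist")
print(proj(ci,[[.532-.034*i,y,.034] for i in(-1,1) for y in(.307,.439)]).round())
E
```

```text
t: 17.83
tcp_pos: [0.5303, 0.341, 0.1572]
tool_rot: [0.021, 0.708, 0.706, 0.002]
wrist_force: [0.2, -1.2, -0.3]
gripper_width: 0.0404
shift cm [ 0.42 -0.28 11.82] turn -0.3 a now 89.7 t 17.9 w 0.0408 tcp [0.5309 0.3399 0.1583] q6 end~ 123
[[363. 266.]
 [370.  60.]
 [263. 268.]
 [254.  60.]]
```

View pics/w5.png

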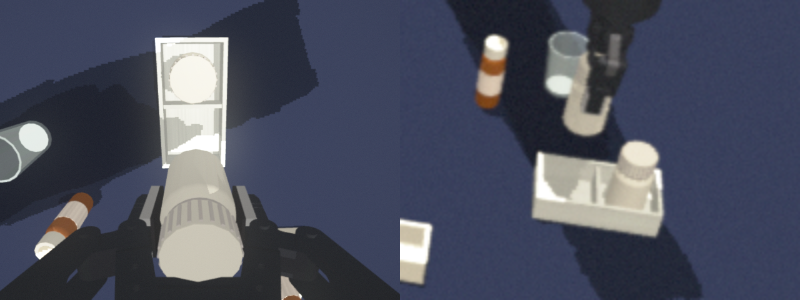

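The bay is at (190,135) in the left inset, with carrier corners within 2–5 px of prediction, about 1.5 mm lower in x. The bottle is held upright over it. Lowering.

```bash
python3 -m creep '[[0.1,-0.1,3,0,1],[0.2,-0.2,6,0,1],[0.3,-0.3,9,0,1],[0.4,-0.4,10.5,0,1],[0.4,-0.4,11.4,0,1],[0.4,-0.4,11.8,0,1],[0.4,-0.4,11.9,0,1],[0.4,-0.4,11.9,0,1],[0.4,-0.4,11.9,0,1]]'; python3 go.py .5305 .341 .039 90
```

```text
t: 18.68
tcp_pos: [0.5319, 0.341, 0.0408]
tool_rot: [0.022, 0.708, 0.705, 0.003]
wrist_force: [0.1, -0.1, -0.8]
gripper_width: 0.0406
shift cm [ 0.   -0.14  0.17] turn -0.3 a now 89.7 t 18.7 w 0.0406 tcp [0.5319 0.341  0.0408] q6 end~ 123
```

```bash
python3 -m creep '[[0,-0.1,0.2,0,1],[0,-0.1,0.2,0,0.2],[0,-0.1,0.2,0,0],[0,-0.1,0.2,0,-0.2],[0,-0.1,0.2,0,-0.35],[0,-0.1,0.2,0,-0.35],[0,-0.1,0.2,0,-0.35],[-0.2,0,-4,0,-0.35],[-0.4,0.2,-8,0,-0.35],[-0.6,0.4,-14,0,-0.35],[-0.6,0.4,-16,0,-0.35],[-0.6,0.4,-16,0,-0.35]]'; python3 -m creep '[[0,0,0,0,-0.2],[0,0,0,0,-0.2]]';python3 - <<'E'
from h import *
import go
ci=bot.camera_info("wrist");im=bot.snapshot("wrist"); sc=bot.snapshot("scene");look("wrist",["vial"],ci)
cv2.imwrite("pics/w6.png",np.hstack([cv2.resize(im,(400,300)),cv2.resize(sc[210:360,400:600],(400,300))])[:,:,::-1]); go.go(.386,.247,.2,93)
E
```

```text
t: 19.68
tcp_pos: [0.5333, 0.3404, 0.2106]
tool_rot: [0.024, 0.708, 0.705, 0.009]
wrist_force: [0.6, 1.0, 1.3]
gripper_width: 0.0578
t: 19.85
tcp_pos: [0.5341, 0.3408, 0.2121]
tool_rot: [0.025, 0.708, 0.705, 0.01]
wrist_force: [-0.3, -0.0, 0.6]
gripper_width: 0.0511
wrist vial 0.76 px [123. 325.] box [ 86. 279. 160. 366.] xy [0.3824 0.2431] boxmid [0.3826 0.2449] ang 51
shift cm [ -9.37 -14.66   0.46] turn -3.3 a now 89.7 t 20.0 w 0.0512 tcp [0.5327 0.3402 0.209 ] q6 end~ 120
```

View pics/w6.png

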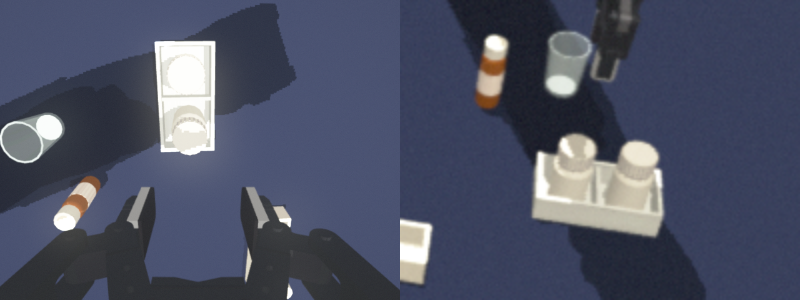

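The bottle stands upright in its bay in both views: left inset (190,135), right inset (575,165). On to the vial.

```bash
python3 -m creep '[[-2,-3,0,-3.3,-0.4],[-4,-6.2,0.1,-3.3,-0.4],[-6,-9.4,0.2,-3.3,-0.4],[-8,-12.5,0.3,-3.3,-0.4],[-9.4,-14.6,0.4,-3.3,-0.4],[-9.4,-14.6,0.4,-3.3,-0.4],[-9.4,-14.6,0.4,-3.3,-0.4],[-9.4,-14.6,0.4,-3.3,-0.4]]'; python3 - <<'E'
from h import *
import go
ci=bot.camera_info("wrist");im=bot.snapshot("wrist"); look("wrist",["vial"],ci)
cv2.imwrite("pics/w7.png",cv2.resize(im,(480,360))[:,:,::-1]); go.go(.386,.246,.039,93)
print(proj(ci,[[.386,.246,.095],[.386,.246,0]]).round()*.75)
E
```

```text
t: 20.67
tcp_pos: [0.3867, 0.2467, 0.2]
tool_rot: [0.024, 0.688, 0.725, 0.007]
wrist_force: [-0.7, -0.5, 0.3]
gripper_width: 0.0601
wrist vial 0.76 px [307. 215.] box [288. 176. 326. 248.] xy [0.386  0.2432] boxmid [0.3858 0.2452] ang 97
shift cm [ 0.31 -0.79 16.09] turn 0.0 a now 93.0 t 20.8 w 0.0596 tcp [0.387  0.2469 0.2001] q6 end~ 120
[[231.75 174.  ]
 [229.5  146.25]]
```

View pics/w7.png

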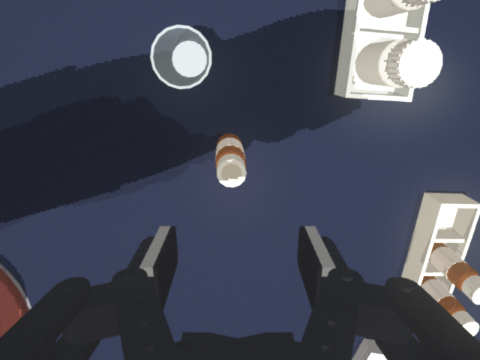

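The vial's cap top shows at (232,173), matching the predicted (232,174). Grasping.

```bash
python3 -m creep '[[0.1,-0.2,4,0,-0.4],[0.15,-0.4,8,0,-0.4],[0.2,-0.6,12,0,-0.4],[0.3,-0.7,14.5,0,-0.4],[0.3,-0.8,15.7,0,-0.4],[0.3,-0.8,16.1,0,-0.4],[0.3,-0.8,16.1,0,-0.2],[0.3,-0.8,16.1,0,0.5],[0.3,-0.8,16.1,0,1],[0.3,-0.8,16.1,0,1],[0.3,-0.8,16.1,0,1],[0.3,-0.8,16.1,0,1]]' 40; python3 -m creep '[[0,0,0,0,1],[0,0,0,0,1],[0,0,0,0,1],[0,0,0,0,1]]'; python3 go.py .386 .246 .17 93
```

```text
t: 21.77
tcp_pos: [0.3872, 0.2464, 0.0412]
tool_rot: [0.024, 0.688, 0.725, 0.008]
wrist_force: [-3.1, 0.2, 5.7]
gripper_width: 0.0269
t: 22.1
tcp_pos: [0.3875, 0.2465, 0.0416]
tool_rot: [0.024, 0.688, 0.725, 0.008]
wrist_force: [-0.1, -0.0, -0.7]
gripper_width: 0.027
shift cm [ -0.34   0.44 -12.83] turn 0.0 a now 93.0 t 22.1 w 0.027 tcp [0.3875 0.2465 0.0416] q6 end~ 120
```

```bash
python3 -m creep '[[0,0,-2,0,1],[-0.1,0.1,-5,0,1],[-0.2,0.3,-9,0,1],[-0.3,0.4,-12.8,0,1],[-0.3,0.4,-12.8,0,1],[-0.3,0.4,-12.8,0,1],[-0.3,0.4,-12.8,0,1]]'; python3 go.py .6545 .1734 .17 93.1
```

```text
t: 22.68
tcp_pos: [0.3855, 0.2464, 0.1694]
tool_rot: [0.024, 0.688, 0.725, 0.008]
wrist_force: [-0.1, 0.1, -1.6]
gripper_width: 0.0267
shift cm [-8.7  26.44  1.36] turn -0.1 a now 93.0 t 22.7 w 0.0267 tcp [0.3855 0.2464 0.1694] q6 end~ 102
```

```bash
python3 -m creep '[[-1,3,0.1,0,1],[-2.3,7,0.3,0,1],[-3.6,11,0.5,0,1],[-4.9,15,0.7,0,1],[-6.2,19,0.9,0,1],[-7.3,22.3,1.1,0,1],[-8.2,25,1.3,0,1],[-8.7,26.4,1.3,0,1],[-8.7,26.4,1.3,0,1],[-8.7,26.4,1.3,0,1],[-8.7,26.4,1.3,0,1]]'; python3 - <<'E'
from h import *
import go
ci=bot.camera_info("wrist");im=bot.snapshot("wrist"); sc=bot.snapshot("scene")
cv2.imwrite("pics/w8.png",np.hstack([cv2.resize(im,(400,300)),cv2.resize(sc[235:385,310:510],(400,300))])[:,:,::-1]); go.go(.6545,.1734,.046,93.1)
c=np.array([.6571,.1255]);t=np.radians(3.1);R=np.array([[np.cos(t),-np.sin(t)],[np.sin(t),np.cos(t)]])
print((proj(ci,[[*(c+R@p),.034] for p in[(-.026,-.074),(-.026,.074),(.026,.074),(.026,-.074)]])/1.6).round(1))
E
```

```text
t: 23.6
tcp_pos: [0.6528, 0.1737, 0.1692]
tool_rot: [0.024, 0.688, 0.726, 0.008]
wrist_force: [-0.8, -0.3, -1.1]
gripper_width: 0.0268
shift cm [ 0.23 -0.41 12.41] turn -0.0 a now 93.1 t 23.7 w 0.0268 tcp [0.6529 0.174  0.1702] q6 end~ 102
[[174.1 229.7]
 [169.9 112.7]
 [218.9 112.3]
 [215.6 228.7]]
```

View pics/w8.png

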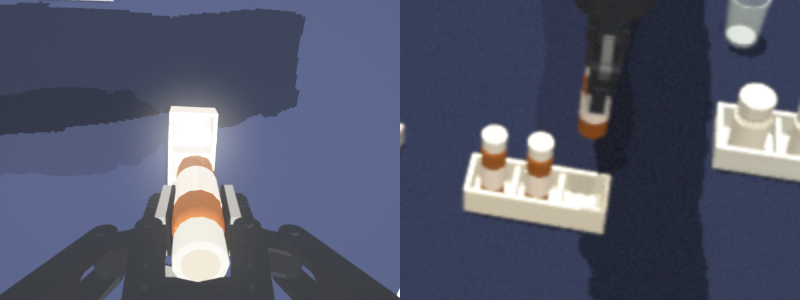

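In the wrist view the rack's end face is at (169–218, 107), which is the base of its outer wall. The rim at ~112 agrees with the prediction. The held vial is aligned over the empty bay, so lowering.

```bash
python3 -m creep '[[0,-0.1,3,0,1],[0.1,-0.2,6,0,1],[0.2,-0.3,9,0,1],[0.2,-0.4,10.8,0,1],[0.2,-0.4,11.8,0,1],[0.2,-0.4,12.3,0,1],[0.2,-0.4,12.4,0,1],[0.2,-0.4,12.4,0,1],[0.2,-0.4,12.4,0,1]]'; python3 go.py .6545 .1734 .0455 93.1
```

```text
t: 24.45
tcp_pos: [0.6556, 0.1733, 0.0481]
tool_rot: [0.025, 0.687, 0.726, 0.009]
wrist_force: [-0.8, 0.0, -0.4]
gripper_width: 0.0272
shift cm [ 0.02 -0.12  0.25] turn -0.0 a now 93.1 t 24.4 w 0.0272 tcp [0.6556 0.1733 0.0481] q6 end~ 102
```

```bash
python3 -m creep '[[0,-0.1,0.25,0,1],[0,-0.1,0.25,0,1],[0,-0.1,0.25,0,0.4],[0,-0.1,0.25,0,0.2],[0,-0.1,0.25,0,0],[0,-0.1,0.25,0,0],[0,-0.1,0.25,0,0],[0,0,-4,0,0],[-0.2,0.2,-8,0,0],[-0.3,0.3,-12,0,0],[-0.5,0.5,-16,0,0],[-0.5,0.5,-16,0,0]]'; python3 -m creep '[[0,-6,0,0,0],[0,-12,0,0,0],[0,-16,0,0,0],[0,-16,0,0,0],[0,-16,0,0,0],[0,-16,0,0,0],[0,-16,0,0,0],[0,-16,0,0,0]]';python3 - <<'E'
from h import *
sc=bot.snapshot("scene")
cv2.imwrite("pics/f.png",cv2.resize(sc[165:365,140:540,::-1],None,fx=2,fy=2,interpolation=cv2.INTER_CUBIC))
look("scene",["vial","bottle","stopcock","cartridge_a","beaker"])
ci=bot.camera_info("scene")
print((proj(ci,[[.6545,.1734,.099],[.5305,.341,.089]])-[140,165])*2)
E
```

```text
t: 25.45
tcp_pos: [0.6565, 0.1721, 0.2186]
tool_rot: [0.029, 0.687, 0.726, 0.014]
wrist_force: [1.9, 0.1, 1.2]
gripper_width: 0.0425
t: 26.12
tcp_pos: [0.4981, 0.1633, 0.2092]
tool_rot: [0.03, 0.688, 0.725, 0.014]
wrist_force: [-0.4, -0.2, -0.5]
gripper_width: 0.0427
scene vial 0.95 px [402. 323.] box [395. 309. 410. 336.] xy [0.6492 0.1716] boxmid [0.6481 0.1732] ang -178
scene vial 0.49 px [374. 328.] box [339. 293. 413. 351.] xy [0.6737 0.1171] boxmid [0.6582 0.1185] ang 65
scene bottle 0.64 px [485. 293.] box [473. 276. 499. 311.] xy [0.5223 0.3417] boxmid [0.5229 0.3428] ang 171
scene bottle 0.36 px [374. 327.] box [341. 294. 412. 353.] xy [0.6687 0.1162] boxmid [0.6585 0.1198] ang 65
scene stopcock 0.68 px [280. 313.] box [272. 298. 288. 326.] xy [ 0.6484 -0.0947] boxmid [ 0.6456 -0.0957] ang -154
scene cartridge_a 0.79 px [198. 252.] box [184. 241. 215. 256.] xy [ 0.4982 -0.3499] boxmid [ 0.4852 -0.3517] ang 82
scene cartridge_a 0.63 px [503. 307.] box [468. 280. 528. 328.] xy [0.5221 0.3864] boxmid [0.5153 0.3749] ang 124
scene cartridge_a 0.6 px [486. 294.] box [473. 277. 498. 309.] xy [0.4912 0.3473] boxmid [0.4878 0.3463] ang 171
scene cartridge_a 0.17 px [402. 323.] box [393. 306. 412. 339.] xy [0.6159 0.171 ] boxmid [0.6156 0.1719] ang -178
scene beaker 0.64 px [482. 241.] box [475. 223. 494. 260.] xy [0.3409 0.3334] boxmid [0.3404 0.3382] ang 173
[[528.90893346 287.17534126]
 [697.88453993 232.43231453]]
```

View pics/f.png

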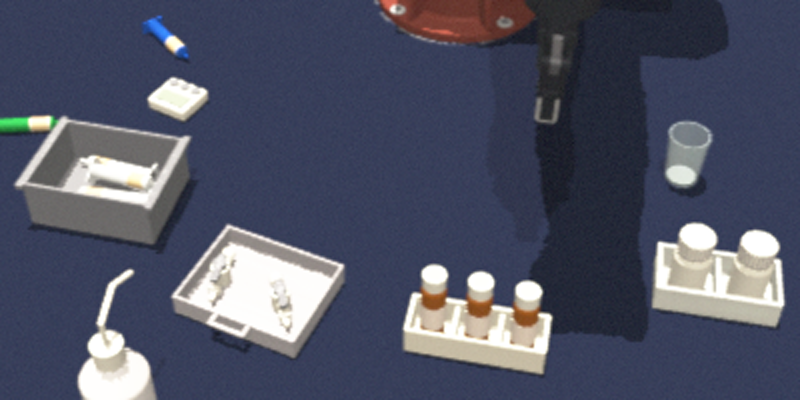

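All placed. The vial cap is at (528,289) against a predicted (529,287), and the bottle cap at (697,235) against (698,232). One enlarged check of the tub before handing in.

```bash
python3 - <<'E'
from h import *
sc=bot.snapshot("scene");sd=bot.snapshot("side")
cv2.imwrite("pics/g.png",np.hstack([cv2.resize(sc[220:290,145:240],(400,295),interpolation=3),cv2.resize(sd[210:328,340:500],(400,295),interpolation=3)])[:,:,::-1])
E
```

```text
(no output)
```

View pics/g.png

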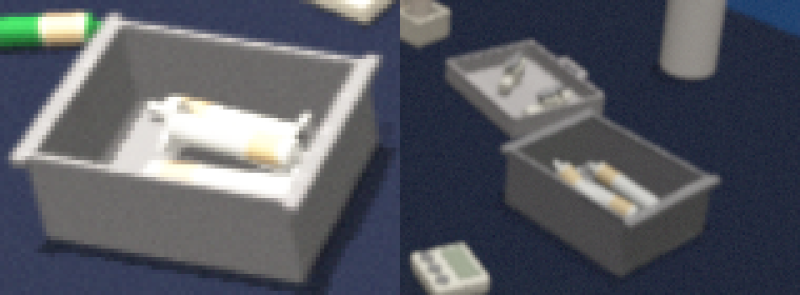

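The cartridges lie inside the tub, well below the rim: left view (230,135), right view (600,185). Handing in.

```bash
python3 -c "
from rig import bot
print(bot.hand_in())"
```

```text
the job is handed in; nothing more can be done
None
```

The whole job is done and handed in at about 26 s of the allowed 131 s; no verdict came back.

- **Placed:** Both white cartridges went into the waste tub and the stopcock into the wash pan. The bottle and the vial stand in their empty bays. I didn't touch the beaker or the blue and green look-alikes.
- **Vial and bottle:** In the last pictures both stand upright. Their cap tops are within about 1.5 picture pixels, or a few mm, of where they should be.
- **Stopcock:** The detector puts it at (0.648, -0.095) in the pan, against a target of (0.648, -0.094).
- **Cartridges:** They look well below the tub rim in both the scene and side views. At least one rests on others, and I didn't measure their depth.
- **Beaker:** It stayed where it was, within a few mm by the detector.
- **Disagreements:** The detector's region centres put the vial 5–6 mm and the bottle 8 mm short of their bay centres in x. I put this down to the bay walls hiding their feet, since the cap tops agreed. Some low-score detections were plainly wrong, such as the carrier reported as a cartridge.
- **Tool tilt:** The tool drifted to a tilt of about 3–4° over the run, with no visible effect on the placings.

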